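# Weigh the connecting rod from the back of the rack

### The job

Weigh the spare connecting rod that lies behind the three parts on the wire rack, where there is no room for a hand: first stand the cylinder sleeve, the oil filter and the intake trumpet upright on the rubber mat, then lay the rod flat in the middle of the scale's pan. With the rod left on the scale, stand the three parts back on the rack, each upright at the very spot it came from. Do not tip any of them over, and leave the piston, the mug and the spanner on the bench alone.

Things in the scene. Friction and masses are not known exactly. Their poses are not given: they have to be found in the camera images.
- rack: low chrome wire rack, fixed, 200 mm deep (its x), 260 mm wide (its y); the black liner everything stands on is 60 mm above the bench, corner posts 18 mm higher. Origin: centre of its footprint at bench level, +x to the back. The three parts stand in a row along y in its front half, in any order, 72 mm centre to centre (7 to 15 mm gaps); the rod lies along the row, 63 mm behind its line
- sleeve: cylinder sleeve: plain steel tube, open at both ends, 58 mm outside, 50 mm bore, 100 mm tall, about 0.4 kg, standing on end. Origin: centre of its underside, z up its axis
- filter: spin-on oil filter: white closed can, 64 mm in diameter up to 80 mm height, then a 59 mm fluted domed end, 95 mm tall in all, about 0.3 kg, standing on its 60 mm gasket end. Origin: centre of its underside, z up its axis
- trumpet: intake trumpet: thin aluminium tube, open at both ends, standing on its flared bell (65 mm in diameter at the foot, narrowing to 48 mm at 34 mm height); above 50 mm it is a straight tube 46 mm in diameter, 108 mm tall in all, 0.18 kg. Origin: centre of its underside, z up its axis
- rod: steel connecting rod lying flat, 128 mm long, 20 mm thick, about 0.26 kg: big end (44 mm wide) towards its -x, small end (26 mm) towards +x, between them a straight beam 18 mm wide (its y) from x = -26 to +40 mm, 3 to 17 mm above the underside. Origin: middle of its length, at the underside; x along the rod, z up. It balances some 10 mm from the origin towards the big end
- mat: black rubber mat, 260 mm (its x) by 180 mm (its y), 4 mm thick, fixed flat on the bench to one side of the rack; the side area. Origin: centre of its underside
- scale: white bench scale on the other side of the rack with a flat steel pan, 150 mm (its x) by 155 mm (its y), rigid; the pan's top is 33 mm above the bench and nothing rises above it; the display lies towards its -x. Fixed. Origin: at bench level under the pan's centre
- piston: bystander: aluminium piston, 66 mm in diameter, 58 mm tall, standing on the bench near the robot. Origin: centre of its underside
- mug: bystander: blue mug, 80 mm in diameter, 95 mm tall, behind the rack. Origin: centre of its underside
- spanner: bystander: steel spanner, 170 mm long, lying on the bench behind the rack. Origin: centre of its underside
Mind the look-alikes: they are no part of the job. What is shaped like the filter but red or yellow is not meant.

How it is judged (in metres and radians):
On the way, in this order (a step that is already met when the one before it is completed fails the run):
1. sleeve, filter and trumpet all stand upright on the mat, released, the rod still lying in its place on the rack (x of sleeve in the frame of mat between -0.12 and 0.12 m and y of sleeve in the frame of mat between -0.08 and 0.08 m and z of each of sleeve, filter, trumpet in the frame of mat below 0.01 m and angle between each of sleeve, filter, trumpet's own z axis and vertical below 0.12 rad and linear speed of each of sleeve, filter, trumpet below 0.03 m/s and x of filter in the frame of mat between -0.12 and 0.12 m and y of filter in the frame of mat between -0.08 and 0.08 m and x of trumpet in the frame of mat between -0.12 and 0.12 m and y of trumpet in the frame of mat between -0.08 and 0.08 m and distance of rod from where it was at the start of the episode below 0.03 m and contact force between the fingers and sleeve below 0.1 N and contact force between the fingers and filter below 0.1 N and contact force between the fingers and trumpet below 0.1 N), for 0.2 s.
2. the rod lies flat, released, in the middle of the scale's pan, the three parts still on the mat (horizontal distance between rod and scale below 0.015 m and z of rod in the frame of scale between 0.028 and 0.038 m and angle between rod's own z axis and vertical below 0.08 rad and linear speed of each of rod, sleeve, filter, trumpet below 0.03 m/s and contact force between the fingers and rod below 0.1 N and x of sleeve in the frame of mat between -0.12 and 0.12 m and y of sleeve in the frame of mat between -0.08 and 0.08 m and z of each of sleeve, filter, trumpet in the frame of mat below 0.01 m and angle between each of sleeve, filter, trumpet's own z axis and vertical below 0.12 rad and x of filter in the frame of mat between -0.12 and 0.12 m and y of filter in the frame of mat between -0.08 and 0.08 m and x of trumpet in the frame of mat between -0.12 and 0.12 m and y of trumpet in the frame of mat between -0.08 and 0.08 m), for 0.2 s.
At the end, for the whole second after the job is handed in: The rod lies flat and at rest on the scale's pan, its middle within 15 mm of the pan's centre; sleeve, filter and trumpet stand upright and at rest on the rack, each within 15 mm of the spot it came from; all released (horizontal distance between rod and scale below 0.015 m and z of rod in the frame of scale between 0.028 and 0.038 m and angle between each of rod, sleeve, filter, trumpet's own z axis and vertical below 0.08 rad and linear speed of each of rod, sleeve, filter, trumpet below 0.03 m/s and contact force between the fingers and rod below 0.1 N and distance of each of sleeve, filter, trumpet from where it was at the start of the episode below 0.015 m); the robot touches nothing.
It fails at once if sleeve, filter or trumpet tipped over (angle between any of sleeve, filter, trumpet's own z axis and vertical above 0.6 rad).
It fails at once if piston, mug or spanner shifted by more than 30 mm (distance of any of piston, mug, spanner from where it was at the start of the episode above 0.03 m).
It also fails if it takes over 136 s, if anything falls off the work surface, if the arm or the gripper's body presses on something with over 40 N, if the wrist force passes 120 N, or if a joint passes its speed limit or range.

### The arm

A 6-joint arm with a two-finger parallel gripper is mounted at the origin on the work surface. World frame = base frame: x ahead of the robot, y to its left, z up, the work surface at z = 0. Lengths are in m, angles in degrees, forces in N, time in s.
With the tool pointing down it reaches from about 0.3 to 0.775 m from the base axis. Payload 14.6 kg.
Tool frame: the origin (TCP) lies at the very end of the fingers, on their centre line; the grasp point (between the pads) lies 19 mm behind it; z points along the fingers, y is the line along which they close (so a half turn about z gives the same grasp; the last joint's range is limited). The gripper opens to 94 mm and grips with 3 to 60 N. Pads are 16 mm wide; open, the fingers measure 119 mm over their backs; the gripper's body (75 mm by 177 mm) begins 78 mm behind the grasp point.
Start: joints at [68.835, 17.183, 87.147, -0, 75.671, -3.816], TCP at [0.164, 0.525, 0.205] pointing down, gripper open.
Joint ranges: [-173.82, 173.82], [-45.26, 126.66], [13.44, 144.39], [-59.66, 239.66], [0, 175.72], [-146.38, 146.38]. Speed limits (degrees/s): [127.2, 127.2, 147.25, 180, 180, 180].

### API

Orientations are given as [roll, pitch, yaw] about the fixed x, y, z axes, in that order (R = Rz(yaw) Ry(pitch) Rx(roll)).
In Python, from bench import robot, let_go, gripper_close, read_state, eyes, finder gives the robot as it stands. The module is installed in compiled form; this text tells all that it offers. Calls block until the motion is done:
- robot.reach(position, orientation): joint-space move of the TCP to a pose.
- robot.move_straight(position, ori=None, velocity=0.15, stop_force=None): straight line of the TCP; ori=None keeps the orientation; velocity is the mean speed in m/s. With stop_force (N) it stops when the force on the tool has changed by that much, and returns True; else False.
- robot.set_joints(angles): joint-space move.
- let_go() and gripper_close(effort=None): open the fingers fully, or close them until they stop; effort is the grip in N (None keeps the last).
- robot.hold(seconds).
- robot.solve_ik(position, orientation): joint angles nearest the present ones, or None.
- read_state(): the state.
- eyes.capture(name): name is "scene" or "side" or "wrist"; returns a dict with "image" (384x512x3 uint8, red, green, blue), "mtx" (3x3 intrinsics, pixels), "position" and "attitude" of the camera in the world. Camera axes: x right, y up, looking along -z (the intrinsics and any distortion apply to the point x, -y, -z); pixel columns grow to the right and rows downward; lengths in m; the calibration is good to about 2 mm. The wrist camera is an equidistant fisheye: a pixel r from the principal point sees the ray r / f radians off the axis. A picture is of the moment at which its call begins. There is no depth.
A pose or a line that the arm cannot do raises robot.PlanningError and nothing moves.
- robot.hand_in(): hands the job in; it is judged then, once.
Trained networks look in a picture, given as the dict that the camera call returned (one of the last four; its "shot" number tells which), for a name from the list of things; names that differ only in an ending like _2 or _b are one class to them, and where a whole thing is asked for, a point or a joint stands for the part that bears it (a point fixed in the world has none). Each returns a list of dicts, best first, with "p" (0 to 1); they miss things now and then, are a little off and sometimes report something else, mostly with a low value. They report only what shows in the picture. A call takes as long as a camera call. They do not tell look-alikes from the thing itself.
- finder.silhouettes(thing, picture): "pixels" (384x512 bool, what is visible of it) and "box" ([left, top, right, bottom] in pixels, round what is visible of it).
The state is a dict: "time": time; "joint_pos": joint angles; "qd": joint speeds; "tau": joint torques, N m; "tcp_pos": TCP position; "tool_rot": TCP orientation; "wrist_force": force on the tool from outside, world axes, zero at the start; "wrist_torque": the same for the moment, N m; "finger_gap": finger opening in m; "grasp_force": force on a finger pad.
Only numpy, scipy, OpenCV 4.12 (cv2) and the standard library are available. Lean on these libraries where they do the work, as an engineer would, in place of code of your own. Each camera call takes 0.05 s, during which the arm holds its last target. There are 200 camera calls.

## Working session

There is one attempt and no reset: what is moved stays moved. The work goes in short steps, each a Python script; the robot and the scene stay as the last script left them, time stands still between calls to the robot, and variables do not carry over. Pictures are saved under pics/ and viewed, at most 14 in all, crops included, and the job is handed in when it is done.

```bash
mkdir -p pics; python3 - <<'E'
from bench import *
import cv2,numpy as np
S=read_state();print(S['time'],S['tcp_pos'],S['tool_rot'],S['finger_gap'])
for n in("scene","side"):
    c=eyes.capture(n);cv2.imwrite(f"pics/{n}0.png",c["image"][:,:,::-1])
    print(n,np.round(c["mtx"],2).tolist(),c["position"],c["attitude"],[k for k in c])
    for t in"sleeve filter trumpet rod mat scale rack piston mug spanner".split():
        print(t,[(round(d["p"],2),d["box"]) for d in finder.silhouettes(t,c)])
print(read_state()['time'])
E
```

```text
0.0 [0.16393076 0.52472833 0.20489389] [-1.79934400e+02 -3.50308401e-03  1.62648155e+02] 0.0938439252788925
scene [[432.35, 0.0, 252.94], [0.0, 432.35, 191.18], [0.0, 0.0, 1.0]] [ 1.20479855 -0.08053991  0.78807963] [40.44322768  0.90291475 82.08343983] ['image', 'mtx', 'position', 'attitude', 'shot']
sleeve [(0.83, [261.0, 137.2, 287.4, 186.1])]
filter [(0.92, [209.6, 126.4, 231.7, 166.1]), (0.7, [221.0, 145.0, 254.7, 194.7]), (0.58, [309.5, 151.3, 342.2, 192.0])]
trumpet [(0.86, [193.2, 146.2, 225.7, 202.5]), (0.73, [175.6, 258.1, 256.0, 284.8])]
rod [(0.59, [214.7, 190.4, 271.2, 218.3])]
mat [(0.71, [53.0, 161.5, 137.2, 253.6])]
scale [(0.56, [341.8, 117.7, 427.6, 184.9])]
rack [(0.89, [176.6, 147.5, 319.4, 261.5])]
piston []
mug [(0.94, [303.8, 226.8, 347.0, 291.3])]
spanner []
side [[352.4, 0.0, 255.98], [0.0, 352.4, 186.08], [0.0, 0.0, 1.0]] [0.56648243 0.69441207 0.78142556] [  44.36135142   -0.32969022 -179.70041615] ['image', 'mtx', 'position', 'attitude', 'shot']
sleeve [(0.74, [245.6, 168.9, 271.8, 207.1])]
filter [(0.8, [255.9, 222.8, 283.1, 264.7]), (0.71, [293.5, 166.3, 321.3, 194.5]), (0.69, [246.9, 154.3, 271.7, 172.4])]
trumpet [(0.54, [249.9, 135.2, 266.4, 152.0])]
rod [(0.62, [228.4, 163.6, 242.3, 197.5])]
mat [(0.64, [233.8, 116.6, 306.2, 145.4])]
scale [(0.88, [249.8, 269.7, 353.9, 358.4])]
rack [(0.7, [205.4, 145.0, 288.7, 230.8])]
piston [(0.8, [308.8, 195.4, 326.3, 224.8])]
mug [(0.83, [157.4, 197.8, 196.1, 242.8]), (0.55, [248.1, 154.1, 271.0, 171.6])]
spanner [(0.74, [185.9, 159.0, 205.4, 196.6])]
1.1
```

```bash
python3 - <<'E'
import cv2
for n in("scene","side"):
    i=cv2.imread(f"pics/{n}0.png");cv2.imwrite(f"pics/{n}1.png",cv2.resize(i,(768,576),interpolation=3))
E
```

```text
(no output)
```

View pics/scene1.png

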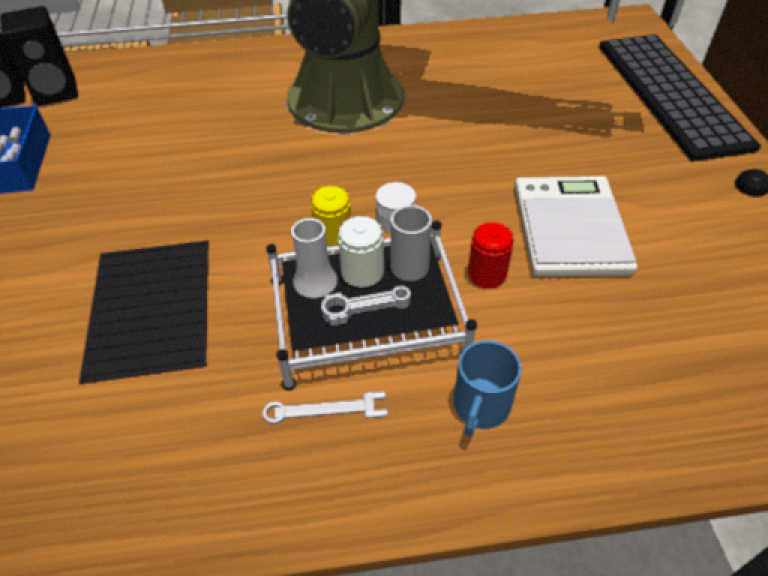

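View pics/side1.png

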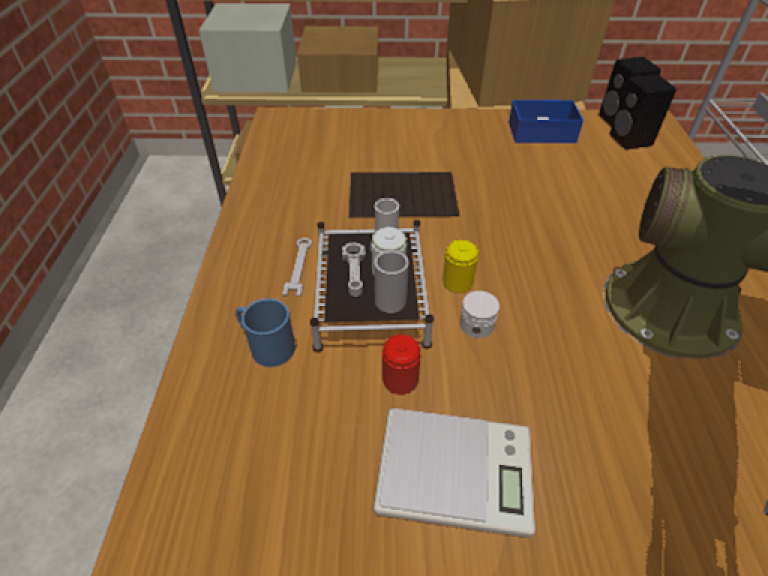

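Scene view (768-wide pixels): on the rack, the trumpet is at (312,260), the white can at (361,252), the sleeve at (411,243) and the rod at (366,303). The mat is at (148,311) and the scale at (578,228). Filter look-alikes are the yellow can (331,215) and the red can (490,255), both on the bench. The piston (396,203) is white and squat. The rod look-alike is the spanner (325,410). I choose the white can on the rack and the rod on the liner, and will check both in a close crop.

```bash
cat >h.py <<'E'
import numpy as np,cv2
from scipy.spatial.transform import Rotation as R
from scipy.optimize import least_squares
CAM={'scene':(432.35,252.94,191.18,[1.20479855,-0.08053991,0.78807963],[40.44322768,0.90291475,82.08343983]),
'side':(352.4,255.98,186.08,[0.56648243,0.69441207,0.78142556],[44.36135142,-0.32969022,-179.70041615])}
def proj(n,P):
    f,cx,cy,p,a=CAM[n]
    c=R.from_euler('xyz',a,degrees=True).inv().apply(np.atleast_2d(P)-p)
    return np.c_[cx-f*c[:,0]/c[:,2],cy+f*c[:,1]/c[:,2]]
def ray(n,uv,z):
    f,cx,cy,p,a=CAM[n]
    d=R.from_euler('xyz',a,degrees=True).apply([(uv[0]-cx)/f,-(uv[1]-cy)/f,-1]);p=np.array(p)
    return (p+d*(z-p[2])/d[2])
E
python3 - <<'E'
from h import *
k={'scene':dict(posts=[(271,249),(436,226),(470,325),(282,355)],mat=[(100,253),(209,242),(207,366),(81,382)],trump=[(309,228)],sleeve=[(411,219)],filt=[(360,224)],rodB=[(336,306)],rodS=[(401,296)]),
'side':dict(posts=[(417,223),(428,319),(316,322),(321,226)],mat=[(455,172),(458,215),(349,216),(350,173)],trump=[(387,207)],sleeve=[(392,263)],filt=[(389,236)],rodB=[(353,251)],rodS=[(355,287)])}
# side mat order matched: front(-x) far.. reorder below by world position
z=dict(posts=.078,mat=.004,trump=.168,sleeve=.160,filt=.155,rodB=.08,rodS=.08)
for t in z:
    for n in k:print(t,n,[np.round(ray(n,np.array(u)/1.5,z[t])[:2]*1e3).tolist() for u in k[n][t]])
for n,(x0,y0,x1,y1) in dict(scene=(170,110,330,230)).items():
    cv2.imwrite(f'pics/{n}_crop.png',cv2.resize(cv2.imread(f'pics/{n}0.png')[y0:y1,x0:x1],None,fx=5,fy=5,interpolation=2))
a=cv2.imread('pics/scene0.png')[110:190,335:430];b=cv2.imread('pics/side0.png')[265:360,245:360]
a=cv2.resize(a,None,fx=4,fy=4);b=cv2.resize(b,None,fx=3.5,fy=3.5)
o=np.zeros((350,800,3),np.uint8);o[:a.shape[0],:a.shape[1]]=a;o[:b.shape[0],390:390+b.shape[1]]=b[:350];cv2.imwrite('pics/scale_crop.png',o)
E
```

```text
posts scene [[504.0, -161.0], [494.0, 96.0], [690.0, 105.0], [702.0, -152.0]]
posts side [[498.0, -157.0], [489.0, 102.0], [683.0, 111.0], [697.0, -145.0]]
mat scene [[396.0, -454.0], [398.0, -273.0], [653.0, -268.0], [653.0, -445.0]]
mat side [[386.0, -453.0], [394.0, -277.0], [648.0, -271.0], [655.0, -445.0]]
trump scene [[561.0, -98.0]]
trump side [[561.0, -95.0]]
sleeve scene [[557.0, 44.0]]
sleeve side [[553.0, 48.0]]
filt scene [[550.0, -27.0]]
filt side [[558.0, -27.0]]
rodB scene [[631.0, -73.0]]
rodB side [[627.0, -68.0]]
rodS scene [[627.0, 19.0]]
rodS side [[619.0, 29.0]]
```

View pics/scene_crop.png

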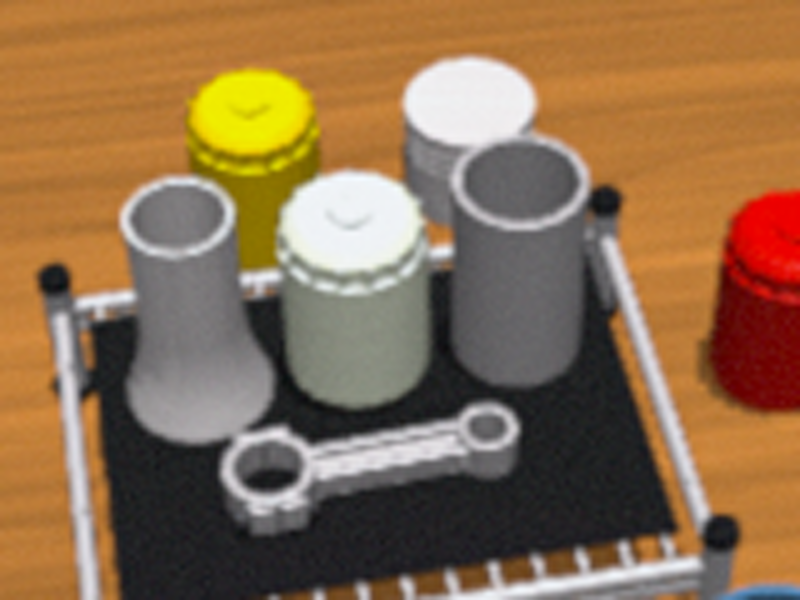

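View pics/scale_crop.png

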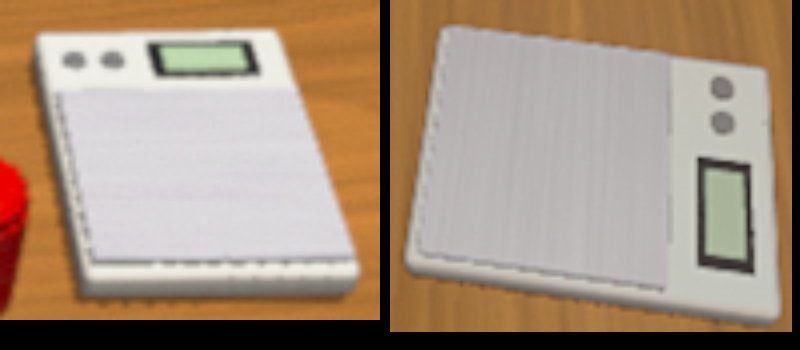

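The crop confirms the white can in the middle, the trumpet on its left and the sleeve on its right, with the rod's big end towards -y. The scale's pan is clearly outlined in both views. I'll compute the scale pose, then move the trumpet.

```bash
cat >>h.py <<'E'
from bench import *
YAW=92.6
UP=.28
def check(s):
    S=read_state();print(s,'t',round(S['time'],1),'tcp',np.round(S['tcp_pos'],4),'gap',round(S['finger_gap'],4),'gf',round(S['grasp_force'],1),'F',np.round(S['wrist_force'],1))
def pick(xy,z,yaw=YAW,effort=30):
    o=[180,0,yaw]
    robot.reach([*xy,UP],o)
    robot.move_straight([*xy,z],velocity=.12)
    gripper_close(effort);check('grip')
    robot.move_straight([*xy,UP],velocity=.12);check('lift')
def place(xy,z,yaw=YAW,up=UP):
    o=[180,0,yaw]
    robot.reach([*xy,up],o)
    robot.move_straight([*xy,z+.008],velocity=.12)
    hit=robot.move_straight([*xy,z-.003],velocity=.02,stop_force=4);check(f'down {hit}')
    let_go();robot.hold(.1)
    robot.move_straight([*xy,UP],velocity=.15)
E
python3 - <<'E'
from h import *
a=np.array([(58,92),(295,88),(355,260),(92,262)])/4+[335,110]
b=np.array([(278,55),(275,290),(28,252),(53,28)])/3.5+[245,265]
for n,q in(('scene',a),('side',b)):
    w=np.array([ray(n,u,.033)[:2] for u in q]);print(n,np.round(w*1e3),w.mean(0))
S=read_state()
robot.move_straight([*S['tcp_pos'][:2],UP])
pick((.561,-.0965),.121)
E
```

```text
scene [[408. 270.]
 [428. 421.]
 [577. 400.]
 [555. 248.]] [0.49185877 0.33463506]
side [[403. 273.]
 [425. 425.]
 [570. 404.]
 [555. 253.]] [0.48810988 0.33892451]
grip t 6.6 tcp [ 0.561  -0.0965  0.121 ] gap 0.045 gf 29.8 F [ 0.   0.3 -0.5]
lift t 8.1 tcp [ 0.5608 -0.0965  0.2793] gap 0.0452 gf 29.8 F [ 0.6  0.2 -2.9]
```

```bash
python3 - <<'E'
from h import *
place((.524,-.416),.121-.056)
pick((.558,-.0255),.099)
E
```

```text
down True t 11.7 tcp [ 0.5242 -0.416   0.0649] gap 0.0452 gf 29.8 F [ 2.1 -0.3  2.8]
grip t 17.9 tcp [ 0.5579 -0.0255  0.0991] gap 0.0638 gf 30.0 F [-2.4  0.5  3.1]
lift t 19.6 tcp [ 0.5578 -0.0255  0.2793] gap 0.0638 gf 30.0 F [ 0.1  0.8 -5.2]
```

```bash
python3 - <<'E'
from h import *
place((.614,-.306),.099-.056)
pick((.555,.046),.111)
place((.434,-.306),.111-.056)
robot.reach([.59,-.027,.33],[180,0,YAW])
c=eyes.capture('wrist');cv2.imwrite('pics/w1.png',cv2.resize(c['image'][:,:,::-1],(768,576)));print(c['mtx'],c['position'],c['attitude'])
c=eyes.capture('scene');cv2.imwrite('pics/s2.png',cv2.resize(c['image'][:,:,::-1],(768,576)));check('')
E
```

```text
down True t 23.2 tcp [ 0.6141 -0.306   0.0429] gap 0.0637 gf 30.0 F [-0.5  0.5  4.7]
grip t 29.3 tcp [0.5549 0.046  0.111 ] gap 0.0566 gf 29.8 F [-2.  -0.8  1.1]
lift t 30.8 tcp [0.5548 0.046  0.2793] gap 0.0567 gf 29.8 F [-0.5 -0.5 -4.6]
down True t 34.6 tcp [ 0.4339 -0.3061  0.0548] gap 0.0567 gf 29.8 F [-1.6 -0.3  4.6]
[[297.31863964   0.         259.90053559]
 [  0.         297.31863964 193.42458581]
 [  0.           0.           1.        ]] [0.58682409 0.05093537 0.50865338] [-1.54437435e+01 -7.81579232e-03  2.52541968e+00]
 t 38.4 tcp [ 0.5898 -0.0283  0.3299] gap 0.0942 gf 0.0 F [-0.2 -0.1  0.3]
```

View pics/w1.png

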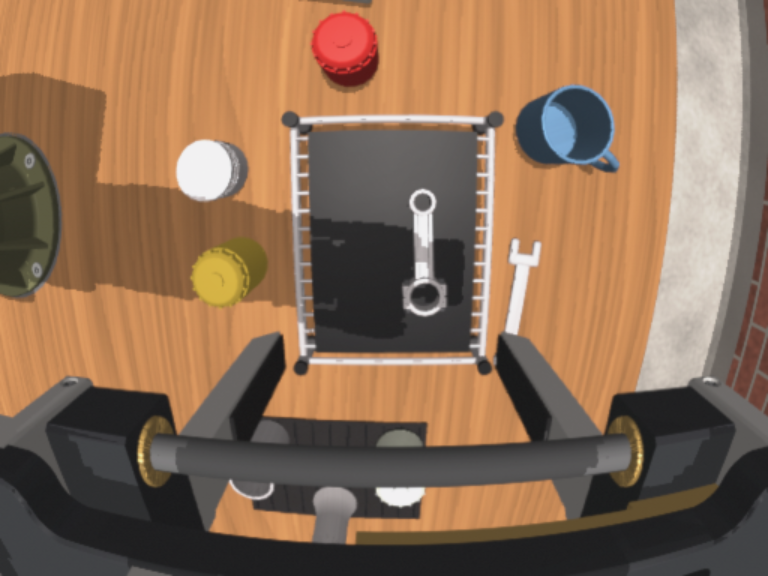

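View pics/s2.png

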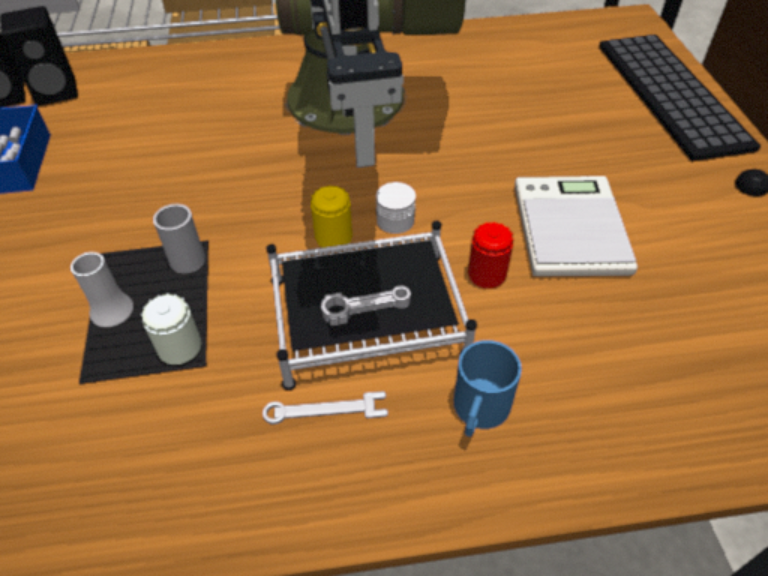

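The scene picture shows all three parts standing on the mat: sleeve (180,238), trumpet (100,290), filter (170,330). The wrist picture shows the rod with its small end at (423,202) and big end at (425,296). The rack posts are at (291,119), (494,119), (485,366) and (301,366).

```bash
python3 - <<'E'
from h import *
def wray(uv,z,p=[0.58682409,0.05093537,0.50865338],a=[-15.4437435,-7.81579232e-03,2.52541968],f=297.31864,cx=259.90,cy=193.42):
    d=np.array([uv[0]/1.5-cx,uv[1]/1.5-cy]);r=np.hypot(*d);t=r/f
    v=R.from_euler('xyz',a,degrees=True).apply([np.sin(t)*d[0]/r,-np.sin(t)*d[1]/r,-np.cos(t)])
    p=np.array(p);return p+v*(z-p[2])/v[2]
for u in[(291,119),(494,119),(485,366),(301,366)]:print(np.round(wray(u,.078)*1e3))
B=wray((425,296),.08);S=wray((423,202),.08);print(B,S,B+(S-B)*42/93,np.degrees(np.arctan2(*(S-B)[1::-1])))
E
```

```text
[489.  99.  78.]
[685. 108.  78.]
[ 698. -148.   78.]
[ 500. -157.   78.]
[ 0.62758926 -0.07191991  0.08      ] [0.61999998 0.02163651 0.08      ] [ 0.62416185 -0.02966862  0.08      ] 94.63766817452017
```

```bash
python3 - <<'E'
from h import *
c,s=np.cos(np.radians(94)),np.sin(np.radians(94))
g=(.624-.008*c,-.029-.008*s)
robot.reach([*g,UP],[180,0,94])
robot.move_straight([*g,.075],velocity=.12)
print(robot.move_straight([*g,.062],velocity=.03,stop_force=6));check('low');z=read_state()['tcp_pos'][2]
gripper_close(40);check('grip')
robot.move_straight([*g,.25],velocity=.12);check('lift')
c,s=np.cos(np.radians(82)),np.sin(np.radians(82))
q=(.490-.008*c,.337-.008*s)
place(q,z-.027,82,.25)
robot.reach([.47,.26,.33],[180,0,82])
w=eyes.capture('wrist');cv2.imwrite('pics/w2.png',cv2.resize(w['image'][:,:,::-1],(768,576)));print(w['position'],w['attitude'])
E
```

```text
False
low t 41.2 tcp [ 0.6246 -0.037   0.0619] gap 0.0939 gf 0.0 F [ 1.  -0.1  0.9]
grip t 42.4 tcp [ 0.6245 -0.037   0.062 ] gap 0.0176 gf 40.0 F [-0.2 -1.2 -0.8]
lift t 44.1 tcp [ 0.6244 -0.037   0.2493] gap 0.0178 gf 40.0 F [-0.2 -1.  -3. ]
down True t 47.9 tcp [0.4889 0.3291 0.0348] gap 0.0174 gf 40.0 F [ 0.2 -0.2  4.7]
[0.4811992  0.33781075 0.50919482] [-15.40168073  -0.05744446  -8.07137514]
```

View pics/w2.png

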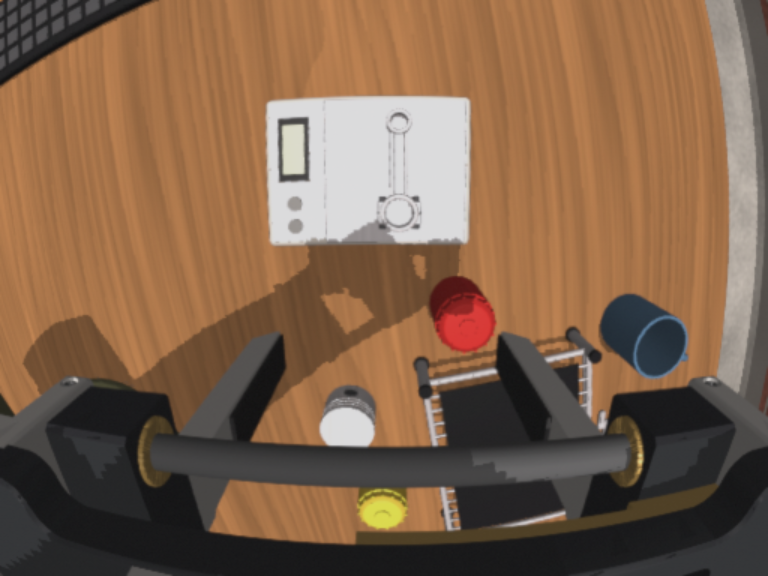

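The rod lies flat in the pan: its middle is at about (399,170) and the pan's centre at about (396,170), so it is within a few mm. Now I'll return the parts.

```bash
python3 - <<'E'
from h import *
robot.reach([.50,.0,.33],[180,0,YAW])
pick((.434,-.306),.055);place((.555,.046),.111)
pick((.614,-.306),.043);place((.558,-.0255),.099)
pick((.524,-.416),.065);place((.561,-.0965),.121)
robot.reach([.40,-.3,.33],[180,0,YAW])
for n in('scene','side'):
    c=eyes.capture(n);cv2.imwrite(f'pics/{n}9.png',c['image'][:,:,::-1])
a,b=[cv2.resize(cv2.imread(f'pics/scene{k}.png')[105:265,165:435],(400,237)) for k in(0,9)]
c,d=[cv2.resize(cv2.imread(f'pics/side{k}.png')[120:360,150:360],(400,340))for k in(0,9)]
cv2.imwrite('pics/cmp.png',np.vstack([np.hstack([a,b]),np.hstack([c,d])]));check('end')
E
```

```text
grip t 56.4 tcp [ 0.434 -0.306  0.055] gap 0.0568 gf 29.8 F [-0.8  0.1  0.8]
lift t 58.4 tcp [ 0.4339 -0.3059  0.2795] gap 0.0565 gf 29.8 F [ 0.  -0.3 -3.8]
down True t 61.8 tcp [0.5551 0.046  0.1109] gap 0.0567 gf 29.9 F [-0.   0.6  4.9]
grip t 67.9 tcp [ 0.614  -0.306   0.0431] gap 0.0636 gf 30.0 F [-0.2 -1.   0.7]
lift t 70.1 tcp [ 0.6139 -0.3059  0.2794] gap 0.0638 gf 30.0 F [ 0.4 -0.2 -3.3]
down True t 73.2 tcp [ 0.5581 -0.0255  0.0988] gap 0.0635 gf 30.0 F [ 0.6 -0.3  3. ]
grip t 79.5 tcp [ 0.524 -0.416  0.065] gap 0.0452 gf 29.8 F [-0.1  0.2 -0.1]
lift t 81.5 tcp [ 0.5239 -0.4159  0.2794] gap 0.0454 gf 29.8 F [-0.3 -0.1 -1.9]
down True t 84.5 tcp [ 0.5613 -0.0965  0.1208] gap 0.0449 gf 29.8 F [0.6 0.1 4. ]
end t 87.9 tcp [ 0.4008 -0.2992  0.3296] gap 0.094 gf 0.0 F [ 0.7 -0.4 -0.4]
```

View pics/cmp.png

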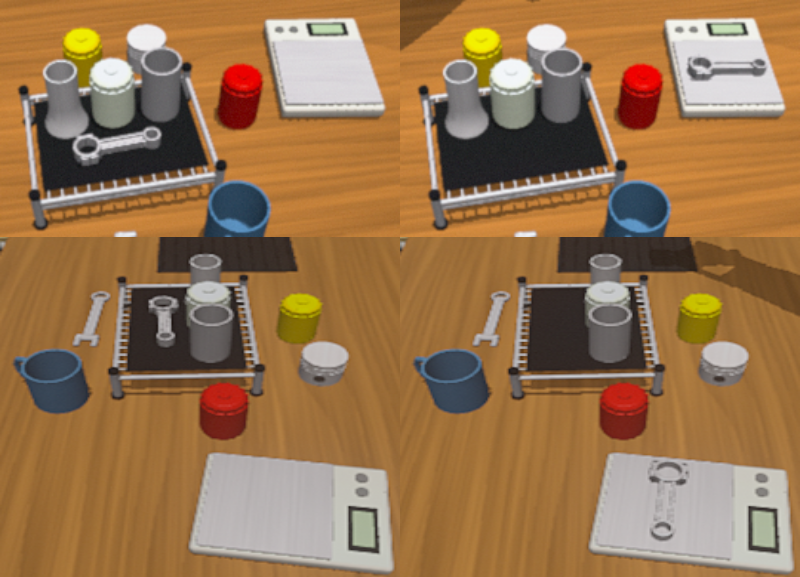

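In the before/after views (left/right), the three parts stand back at their original pixels to within 1–2 px. The rod is centred on the pan at (726,67) in the top-right panel, and the bystanders have not moved.

```bash
python3 -c "
from bench import *
print(robot.hand_in())"
```

```text
the job is handed in; nothing more can be done
None
```

I handed the job in at about 88 s of robot time, with the rod flat in the middle of the scale's pan and the sleeve, filter and trumpet upright on the rack within a few mm of their spots by camera; no verdict came back.

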